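Shut the draught shield and tare the balance

TASK

A pot of dye powder stands on the pan of the balance, but the roof panel and the right-hand side door of its glass draught shield have been left slid back. With the fingertips push both fully shut towards the front, in either order, and only then press the wide tare key in front of the display all the way down and let it go, so that the pot is zeroed in still air. Do not touch the pot on the pan or press the small round on/off key, do not push the balance out of its place, and leave the things round it standing where they are.

Things in the scene. Friction and masses are not known exactly. Their poses are not given: they have to be found in the camera images.
- balance: White lab balance, 4.5 kg, loose on rubber feet, 375 mm deep (x), 200 wide (y). Origin on the table under it, +x to its back, +y to its left. Front edge at x = -140 mm; flat key deck at z = 44; display x = -75 to -30, up to z = 60. Glass shield: x = -26 to 136, y = -93 to 85, z up to 167. Closed housing behind it (to x = 231, z = 157): roof panel and side door slide back over and along it.
- roof (a joint): Roof panel of the shield, in m: 0 = fully shut; grows as it slides back along the balance's +x, up to 0.10. It starts 35 to 90 mm open. A force of about 1.5 N slides it, it stays where it is left, and it runs against a stop at 0.
- roof_handle (a point): Middle of the top edge of the roof panel's handle, a grey upright bar near the panel's front edge: 10 mm thick (x), 70 long (y), top at z = 188 mm, 22 mm above the flat glass (z = 166, its frame 167) that lies behind it. The point moves with the panel. Shut the panel by pushing the bar's rear face towards -x of the balance.
- side_door (a joint): Right-hand (-y) side door of the shield, in m: 0 = fully shut; grows as it slides back along the balance's +x, up to 0.10. It starts 35 to 90 mm open. A force of about 1.5 N slides it, it stays where it is left, and it runs against a stop at 0.
- side_handle (a point): Middle of the top edge of the side door's handle, a grey upright plate near the door's front edge: 10 mm thick (x), 50 tall (top at z = 170 mm), standing out 35 mm to the right of the door's face. The point lies 17 mm outside that face and moves with the door. Shut the door by pushing the plate's rear face towards -x of the balance.
- tare (a joint): Tare key, in m: 0 = up, 0.004 = fully down; a spring (1 N, rising to 4 N when fully down) lifts it again.
- tare_top (a point): Middle of the top of the tare key: the wide black bar key in the middle of the front deck, 18 mm (x) by 44 (y), standing 6 mm above the deck, z = 50 mm.
- power (a joint): On/off key, in m: 0 = up, 0.004 = fully down; same spring. Not to be pressed.
- power_top (a point): Middle of the top of the on/off key: small black round key, 16 mm across, 70 mm to the left of the tare key's middle.
- pan (a point): Middle of the top of the steel weighing pan inside the shield, 90 mm across, z = 70 mm.
- pot: Screw-top dye pot, 60 mm across and 52 tall, standing loose on the pan. Origin at the middle of its underside, z up.
- pot_left: Like pot, standing on the table to the left of the balance; to be left alone.
- pot_right: Smaller screw-top pot with a dark lid, 54 mm across and 44 tall, on the table to the right of the balance's front; to be left alone.
- cup: Empty clear plastic cup, 70 mm across and 81 tall, on the table to the left of the balance; to be left alone.

How it is judged (in metres and radians):
On the way, in this order (a step that is already met when the one before it is completed fails the run):
1. the roof panel and the side door are both shut (value of joint each of roof, side_door below 0.003 m), for 0.2 s.
2. the tare key is pressed down while both stay shut (all of step 1 and value of joint tare above 0.003 m), for 0.1 s.
At the end, for the whole second after the job is handed in: Roof panel and side door are each within 3 mm of fully shut, both keys are up again, the pot stands upright at rest on the pan (within 30 mm of its middle), the balance is within 20 mm of where it stood, and the pots and cup round it stand upright (all of step 1 and value of joint each of tare, power below 0.001 m and horizontal distance between pot and pan below 0.03 m and z of pot in the frame of pan below 0.005 m and angle between each of pot, pot_left, pot_right, cup's own z axis and vertical below 0.1 rad and linear speed of pot below 0.02 m/s and distance of balance from where it was at the start of the episode below 0.02 m); the robot touches nothing.
It fails at once if the tare key is pressed while the roof panel or the side door is open by more than 3 mm (value of joint tare above 0.002 m and value of joint any of roof, side_door above 0.003 m).
It fails at once if the on/off key is pressed (value of joint power above 0.002 m).
It fails at once if the robot touches the pot on the pan, or the pot is lifted off the pan (contact force between any of the arm, the fingers and pot above 0.5 N or z of pot in the frame of pan above 0.01 m).
It fails at once if the balance is pushed more than 20 mm out of its place, turned out of it, lifted or tipped (distance of balance from where it was at the start of the episode above 0.02 m or distance of pan from where it was at the start of the episode above 0.025 m or height (world z) of balance above 0.01 m or angle between balance's own z axis and vertical above 0.06 rad).
It fails at once if a pot or the cup beside the balance is moved by more than 20 mm (distance of any of pot_left, pot_right, cup from where it was at the start of the episode above 0.02 m).
It also fails if it takes over 51 s, if anything falls off the work surface, if the arm or the gripper's body presses on something with over 40 N, if the wrist force passes 120 N, or if a joint passes its speed limit or range.

ROBOT

A 7-joint arm with a two-finger parallel gripper is mounted at the origin on a cart in front of the work surface, level with it; the furniture and walls round the work are solid. World frame = base frame: x ahead of the robot, y to its left, z up, the work surface at z = 0. Lengths are in mm, angles in rad, forces in N, time in s.
With the tool pointing down it reaches from about 400 to 875 mm from the base axis. Payload 4.4 kg.
Tool frame: the origin (TCP) lies midway between the tips of the shut fingers; the grasp point (between the pads) lies 19 mm behind it; z points along the fingers, y is the line along which they close (so a half turn about z gives the same grasp; the last joint's range is limited). The gripper opens to 85 mm and grips with 20 to 120 N. Pads are 22 mm wide; open, the fingers measure 114 mm over their backs; the gripper's body (76 mm by 85 mm) begins 54 mm behind the grasp point. The pads swing forward as they close: fully open they stand 13 mm farther back than shut.
Start: joints at [-1.32, 0.628, 0.038, 1.517, -0.027, 0.996, -0.02], TCP at [202.469, 617.676, 231.313] pointing down, gripper open.
Joint ranges: [-3.06, 3.06], [-0.37, 2.12], [-1.25, 1.32], [0.18, 2.47], [-1.1, 4.24], [0.23, 1.98], [-2.94, 2.94]. Speed limits (rad/s): [2.57, 2.57, 3.14, 3.14, 3.14, 3.14, 3.14].

INTERFACE

Orientations are given as a unit quaternion [w, x, y, z].
In Python, from bench import robot gives the robot as it stands.
- The arm moves only by the tool drive_tool, never from a script. Its arguments are lists of equal length, an entry for each row: "xyz": the shift along the tool's x, y, z in mm, a list of three; "rotation": the turn, a rotation vector about the tool's x, y, z in degrees, a list of three. In form: {"xyz": [[x, y, z], ...], "rotation": [[wx, wy, wz], ...]}. A call has 1 to 20 rows; each row shifts and turns the commanded pose from where the row before left it, along the tool's axes as they then stand; what a row does not reach is not made up. A row lasts 1/10 s, in which the tool goes at most 50 mm and 8.59 degrees, less where a joint would pass 70% of its speed; a pose out of reach is approached as far as the arm can. A call is refused whole if a number of a shift passes 50 or a number of a turn 8.59, either way. A call with a gripper value outside its range is refused whole. "grip" is the opening, from 0 (shut) to 1 (fully open), set as the call begins (left out, the last holds). The fingers move at their own pace and stop on an object; "force" is the grip in N (left out, the last holds). Time passes only in rows, so rows that do not move let the fingers close. It gives the time, the measured TCP pose, the force, the opening and the grip force at its end, in the units of the state.
- robot.read_state(): the state, without advancing time (a new reading comes with each control period).
- robot.grab_frame(name): name is "scene" or "side" or "wrist"; returns a dict with "img" (400x640x3 uint8, blue, green, red), "vfov" (degrees; the focal length in pixels is half the picture's height over the tangent of half this angle, whatever the lens; pixels are square), "cx", "cy" (the principal point, pixels), "rvec" (rotation vector, rad) and "tvec" (3), from world to camera coordinates, as OpenCV has them. Camera axes: x right, y down, z forward; pixel columns grow to the right and rows downward; lengths in mm; the calibration is good to about 2 mm. A picture is of the moment at which its call begins. There is no depth.
- robot.finish_job(): hands the job in; it is judged then, once.
The state is a dict: "time": time; "qpos": joint angles; "qvel": joint speeds; "effort": joint torques, N m; "ee_pos": TCP position; "orientation": TCP orientation; "contact_force": force on the tool from outside, world axes, zero at the start; "ft_torque": the same for the moment, N m; "finger_gap": opening from 0.0 (shut) to 1.0 (fully open); "gripper_force": force on a finger pad.
Only numpy, scipy, OpenCV 4.12 (cv2) and the standard library are available. Lean on these libraries where they do the work, as an engineer would, in place of code of your own. Each camera call takes 0.05 s, during which the arm holds its last target. There are 200 camera calls.

## Working session

There is one attempt and no reset: what is moved stays moved. The work goes in short steps, Python scripts to look and compute and a tool call to move; the robot and the scene stay as the last step left them, time stands still between calls to the robot, and variables do not carry over. Pictures are saved under pics/ and viewed, at most 10 in all, crops included, and the job is handed in when it is done.

Besides the shell and the picture viewer there is one more tool, called in YAML: its name, and indented under it one key for each argument. drive_tool: Moves the arm, as the interface text tells. Its arguments: {"type":"object","properties":{"xyz":{"type":"array"},"rotation":{"type":"array"},"grip":{"type":"number"},"force":{"type":"number"}},"required":["xyz","rotation"]}

```bash
mkdir -p pics
cat > h.py <<'E'
import numpy as np, cv2, json
from bench import robot
def grab(n,f):
    d=robot.grab_frame(n); cv2.imwrite(f'pics/{f}.png',d['img'])
    np.savez(f'pics/{f}.npz',**{k:np.array(v) for k,v in d.items()}); return d
def load(f): return dict(np.load(f'pics/{f}.npz'))
def cam(d):
    h=d['img'].shape[0]; fl=h/2/np.tan(np.radians(float(d['vfov']))/2)
    K=np.array([[fl,0,float(d['cx'])],[0,fl,float(d['cy'])],[0,0,1]])
    R=cv2.Rodrigues(np.array(d['rvec'],float))[0]; t=np.array(d['tvec'],float).reshape(3)
    return K,R,t
def onz(d,px,z):
    K,R,t=cam(d); p=np.atleast_2d(px).astype(float)
    r=(np.linalg.inv(K)@np.c_[p,np.ones(len(p))].T); r=(R.T@r).T; c=-R.T@t
    return c+r*((z-c[2])/r[:,2])[:,None]
def proj(d,P):
    K,R,t=cam(d); return cv2.projectPoints(np.atleast_2d(P).astype(float),np.array(d['rvec'],float),t,K,None)[0].reshape(-1,2)
E
python3 - <<'E'
from h import *
for n in ['scene','side','wrist']:
    d=grab(n,n+'0'); K,R,t=cam(d); print(n,d['vfov'],-R.T@t,R[2])
s=robot.read_state();print(s['time'],s['ee_pos'],s['orientation'],s['contact_force'])
a=[cv2.imread(f'pics/{n}0.png') for n in ['scene','side']]
cv2.imwrite('pics/s2.png',cv2.resize(np.vstack(a),None,fx=.75,fy=.75))
E
```

```text
scene 49.345006817749976 [   3.48186713 -558.99982706  776.59610758] [ 0.55310513  0.54176904 -0.6328989 ]
side 56.569283111951265 [ 466.81153478 -660.87804778  667.96128695] [ 0.11540475  0.7631582  -0.63582333]
wrist 69.00120504735892 [136.03194055 640.09685183 373.5166887 ] [ 0.26415131 -0.08845129 -0.96041681]
0.15 [202.31257832 617.21446911 230.61236727] [-1.06868390e-04  1.57730727e-01  9.87481891e-01 -7.21266624e-04] [-0.38963866 -0.20481288 -0.34613675]
```

View pics/scene0.png

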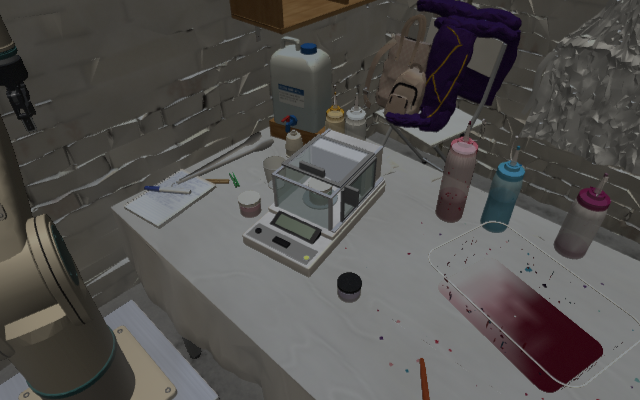

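View pics/side0.png

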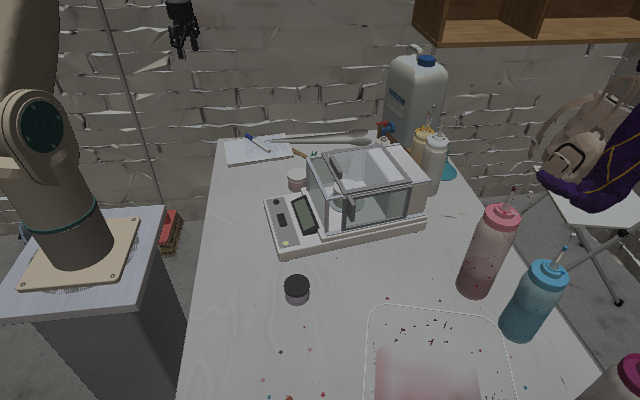

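The balance is at about (315,195) in the scene view and (345,200) in the side view. The small pot with the dark lid is at (349,285) and (296,289). Next I'll zoom in on the details.

Run:
```python
from h import *
a=load('scene0')['img'][120:270,235:395]; b=load('side0')['img'][135:265,255:440]
cv2.imwrite('pics/za.png',cv2.resize(a,None,fx=4,fy=4,interpolation=2)[:,:])
cv2.imwrite('pics/zb.png',cv2.resize(b,None,fx=4,fy=4,interpolation=2))
```

```text
(no output)
```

View pics/za.png

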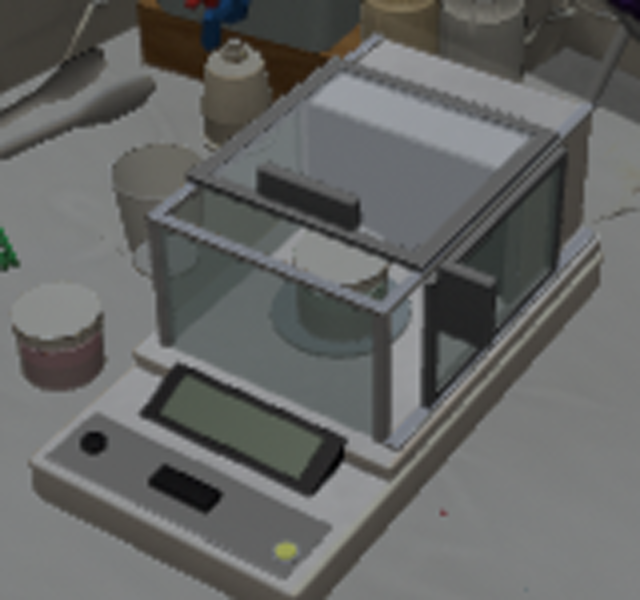

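View pics/zb.png

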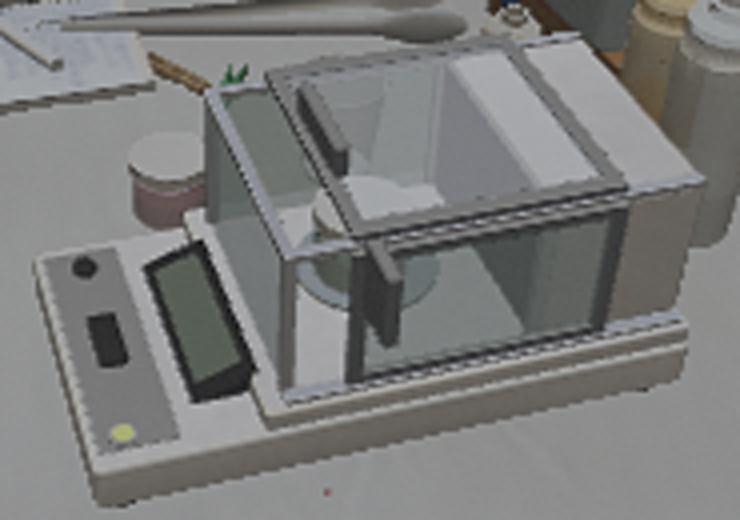

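Zoomed crops: the tare key is at scene (186,488) and side (108,340), the power key at (93,442) and (85,266). The roof handle's top edge is at (309,184) and (325,119), the side handle's at (467,276) and (384,262). Both openings are clearly visible.

```bash
cat >> h.py <<'E'
def tri(d1,p1,d2,p2):
    A=[];
    P=[K@np.c_[R,t] for K,R,t in (cam(d1),cam(d2))]
    X=cv2.triangulatePoints(P[0],P[1],np.array(p1,float).reshape(2,1),np.array(p2,float).reshape(2,1)).ravel(); return X[:3]/X[3]
E
python3 - <<'E'
from h import *
a=load('scene0');b=load('side0')
A=lambda p:np.array(p)/4+[235,120]-.4
B=lambda p:np.array(p)/4+[255,135]-.4
pts=dict(tare=((186,486),(108,338),50),power=((93,440),(85,265),48),roofh=((309,184),(325,119),188),sideh=((467,276),(384,262),170),
 rightpot=None)
for k,v in pts.items():
    if v: print(k,tri(a,A(v[0]),b,B(v[1])).round(1),onz(a,A(v[0]),v[2])[0].round(1),onz(b,B(v[1]),v[2])[0].round(1))
# shield front top corners z=167 (left,right), rear housing corners z=157
for k,p,q,z in [('shFL',(155,215),(210,92),167),('shFR',(385,303),(290,250),167),('deckFL',(35,465),(38,262),44),('deckFR',(296,585),(92,465),44)]:
    print(k,onz(a,A(p),z)[0].round(1),onz(b,B(q),z)[0].round(1))
print('potR',onz(a,[349,282],44)[0].round(),onz(b,[296,283],44)[0].round())
print('potL',onz(a,A((58,312)),52)[0].round(), onz(b,B((168,158)),52)[0].round())
print('cup',onz(a,A((158,165)),81)[0].round())
E
```

```text
tare [461.    5.7  49.9] [461.5   6.5  50. ] [460.8   4.2  50. ]
power [449.6  75.6  50.1] [451.4  78.3  48. ] [449.3  76.7  48. ]
roofh [593.4  28.5 185.1] [591.5  26.8 188. ] [592.   22.1 188. ]
sideh [607.7 -80.3 166.8] [604.6 -82.7 170. ] [606.7 -84.3 170. ]
shFL [528.8  93.6 167. ] [532.9  88.1 167. ]
shFR [558.9 -62.2 167. ] [560.  -65.4 167. ]
deckFL [416.2  91.1  44. ] [419.1  88.   44. ]
deckFR [453.9 -90.5  44. ] [447.1 -91.8  44. ]
potR [ 480. -186.   44.] [ 481. -184.   44.]
potL [513. 184.  52.] [511. 181.  52.]
cup [644. 228.  81.]
```

Run:
```python
from h import *
a=load('scene0');b=load('side0')
print('carboy base',onz(a,[[275,128],[325,130]],0).round(),'bottles',onz(a,[[336,137],[356,140]],0).round())
print('small bottle',onz(a,[294,152],0).round())
print(tri(a,[308,50],b,[426,62]).round(), tri(a,[354,112],b,[436,142]).round())
```

```text
carboy base [[856. 466.   0.]
 [962. 327.   0.]] bottles [[953. 268.   0.]
 [983. 206.   0.]]
small bottle [[795. 309.   0.]]
[891. 327. 301.] [878. 135. 167.]
```

drive_tool:
  xyz:
    - [0,0,-10]
    - [0,0,-10]
    - [0,0,-10]
    - [0,0,-10]
  rotation:
    - [0,0,-7.04]
    - [0,0,-7.04]
    - [0,0,-7.04]
    - [0,0,-7.04]
  grip: 0

```text
time: 0.55
ee_pos: [202.4, 617.4, 271.3]
orientation: [-0.0, -0.09, 0.996, -0.0]
contact_force: [-1.1, -0.3, -0.3]
finger_gap: 0.332
gripper_force: 0.0
```

drive_tool:
  xyz:
    - [-16,-33,0]
    - [-16,-33,0]
    - [-16,-33,0]
    - [-16,-33,0]
    - [-16,-33,0]
    - [-16,-33,0]
    - [-16,-33,0]
    - [-16,-33,0]
    - [-16,-33,0]
    - [-16,-33,0]
    - [-16,-33,0]
    - [-16,-33,0]
    - [-16,-33,0]
    - [-16,-33,0]
    - [-16,-33,0]
    - [-16,-33,0]
    - [-16,-33,0]
    - [-16,-33,0]
    - [-16,-33,0]
    - [-16,-25,0]
  rotation:
    - [0,0,0]
    - [0,0,0]
    - [0,0,0]
    - [0,0,0]
    - [0,0,0]
    - [0,0,0]
    - [0,0,0]
    - [0,0,0]
    - [0,0,0]
    - [0,0,0]
    - [0,0,0]
    - [0,0,0]
    - [0,0,0]
    - [0,0,0]
    - [0,0,0]
    - [0,0,0]
    - [0,0,0]
    - [0,0,0]
    - [0,0,0]
    - [0,0,0]

```text
time: 2.55
ee_pos: [631.5, 28.3, 271.0]
orientation: [-0.0, -0.086, 0.996, -0.001]
contact_force: [0.2, 0.2, -0.7]
finger_gap: -0.0
gripper_force: 0.0
```

drive_tool:
  xyz:
    - [0,0,0]
    - [0,0,0]
    - [0,0,0]
  rotation:
    - [0,0,0]
    - [0,0,0]
    - [0,0,0]

```text
time: 2.85
ee_pos: [630.1, 32.6, 271.0]
orientation: [-0.001, -0.088, 0.996, 0.001]
contact_force: [-0.7, 0.3, 0.1]
finger_gap: 0.002
gripper_force: 0.0
```

Run:
```python
from h import *
d=grab('wrist','w1'); K,R,t=cam(d); print(-R.T@t,R[2],robot.read_state()['ee_pos'])
print(proj(d,[[592,25,188],[606,-83,170],[461,5.5,50],[450,76,50]]))
```

```text
[561.56413098  20.87826251 414.10912469] [ 0.2730332   0.04935507 -0.96073771] [630.17328231  32.82283474 271.19075483]
[[317.11685029 152.1674349 ]
 [186.1622943  143.02108715]
 [320.98481884  15.20791246]
 [385.43496094  16.78652373]]
```

View pics/w1.png

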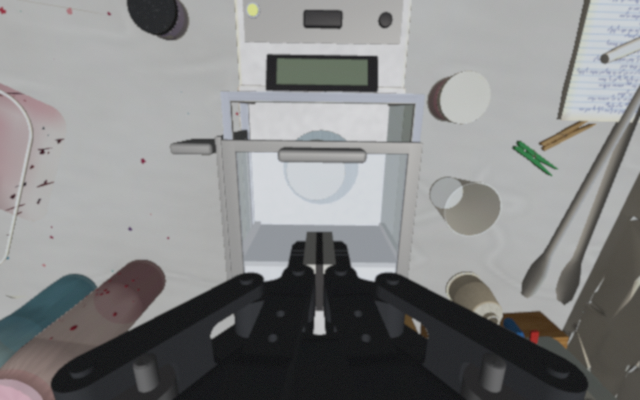

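The balance looks square to the tool frame, so the yaw is right. The roof bar is at (322,152), the side plate at (193,143) and the tare key at (323,19), all close to the predictions.

Run:
```python
from h import *
d=load('w1')
for n,p,z in [('roofh',(322,152),188),('sideh',(193,143),170),('sideh tip',(172,146),170),('tare',(323,18.5),50),('power',(385,19),50),('frontframe',(322,93),167),('panelfront',(322,141),167),('doorface',(218,143),167)]:
    w=onz(d,p,z)[0]; r=w-[630.2,32.8,271.2]; c,s=np.cos(np.radians(10)),np.sin(np.radians(10))
    print(n,w.round(1),'tool',np.round([-c*r[0]-s*r[1],-s*r[0]+c*r[1],-r[2]],1))
```

```text
roofh [591.2  28.7 188. ] tool [39.1  2.7 83.2]
sideh [605.  -77.4 170. ] tool [  44.  -104.2  101.2]
sideh tip [610.5 -94.5 170. ] tool [  41.5 -121.9  101.2]
tare [463.8   8.3  50. ] tool [168.2   4.7 221.2]
power [452.2  76.   50. ] tool [167.8  73.5 221.2]
frontframe [547.4  21.  167. ] tool [ 83.5   2.8 104.2]
panelfront [584.9  27.8 167. ] tool [ 45.5   2.9 104.2]
doorface [601.8 -57.9 167. ] tool [ 43.7 -84.4 104.2]
```

drive_tool:
  xyz:
    - [0,0,25]
    - [0,0,25]
    - [0,0,20]
    - [0,0,15]
    - [0,0,11]
    - [0,0,0]
    - [0,0,0]
  rotation:
    - [0,0,0]
    - [0,0,0]
    - [0,0,0]
    - [0,0,0]
    - [0,0,0]
    - [0,0,0]
    - [0,0,0]

```text
time: 3.6
ee_pos: [631.1, 31.7, 175.8]
orientation: [0.0, -0.088, 0.996, 0.0]
contact_force: [0.3, -0.5, -0.8]
finger_gap: 0.003
gripper_force: 0.0
```

drive_tool:
  xyz:
    - [10,0,0]
    - [8,0,0]
    - [6,0,0]
    - [6,0,0]
    - [6,0,0]
    - [6,0,0]
    - [5,0,0]
    - [4,0,0]
    - [3,0,0]
  rotation:
    - [0,0,0]
    - [0,0,0]
    - [0,0,0]
    - [0,0,0]
    - [0,0,0]
    - [0,0,0]
    - [0,0,0]
    - [0,0,0]
    - [0,0,0]

```text
time: 4.5
ee_pos: [577.4, 21.8, 175.3]
orientation: [-0.0, -0.087, 0.996, 0.0]
contact_force: [0.9, 0.7, 1.3]
finger_gap: 0.001
gripper_force: 0.8
```

drive_tool:
  xyz:
    - [2,0,0]
    - [2,0,0]
    - [0,0,0]
  rotation:
    - [0,0,0]
    - [0,0,0]
    - [0,0,0]

```text
time: 4.8
ee_pos: [573.4, 21.0, 175.2]
orientation: [-0.0, -0.087, 0.996, -0.0]
contact_force: [1.4, 0.4, 0.5]
finger_gap: 0.001
gripper_force: 0.4
```

drive_tool:
  xyz:
    - [1.5,0,0]
    - [1.5,0,0]
    - [0,0,0]
  rotation:
    - [0,0,0]
    - [0,0,0]
    - [0,0,0]

```text
time: 5.1
ee_pos: [570.6, 20.6, 175.2]
orientation: [-0.0, -0.087, 0.996, 0.0]
contact_force: [1.2, 0.4, 1.4]
finger_gap: 0.002
gripper_force: 0.6
```

drive_tool:
  xyz:
    - [1.5,0,0]
    - [0,0,0]
  rotation:
    - [0,0,0]
    - [0,0,0]

```text
time: 5.3
ee_pos: [570.6, 20.6, 175.3]
orientation: [0.001, -0.087, 0.996, 0.0]
contact_force: [5.5, 1.0, -2.9]
finger_gap: -0.0
gripper_force: 2.6
```

drive_tool:
  xyz:
    - [1.5,0,0]
    - [0,0,0]
  rotation:
    - [0,0,0]
    - [0,0,0]

```text
time: 5.5
ee_pos: [570.5, 20.5, 175.4]
orientation: [0.003, -0.087, 0.996, 0.0]
contact_force: [8.4, 2.2, -7.1]
finger_gap: 0.002
gripper_force: 4.0
```

drive_tool:
  xyz:
    - [-6,0,0]
    - [-10,0,0]
    - [-10,0,-20]
    - [0,0,-25]
    - [-12,-25,0]
    - [-12,-30,0]
    - [-9,-30,0]
    - [0,-24,0]
    - [0,0,0]
    - [0,0,0]
  rotation:
    - [0,0,0]
    - [0,0,0]
    - [0,0,0]
    - [0,0,0]
    - [0,0,0]
    - [0,0,0]
    - [0,0,0]
    - [0,0,0]
    - [0,0,0]
    - [0,0,0]

```text
time: 6.5
ee_pos: [644.4, -77.3, 219.8]
orientation: [-0.001, -0.087, 0.996, 0.0]
contact_force: [-0.1, 0.9, 0.4]
finger_gap: 0.001
gripper_force: 0.0
```

Run:
```python
from h import *
print(robot.read_state()['ee_pos'])
d=grab('wrist','w2'); b=grab('side','s2'); 
o=np.vstack([d['img'][60:340,60:580],cv2.resize(b['img'][120:270,220:480],(520,300))]); cv2.imwrite('pics/v2.png',o)
```

```text
[644.40057112 -77.27320089 219.77367554]
```

View pics/v2.png

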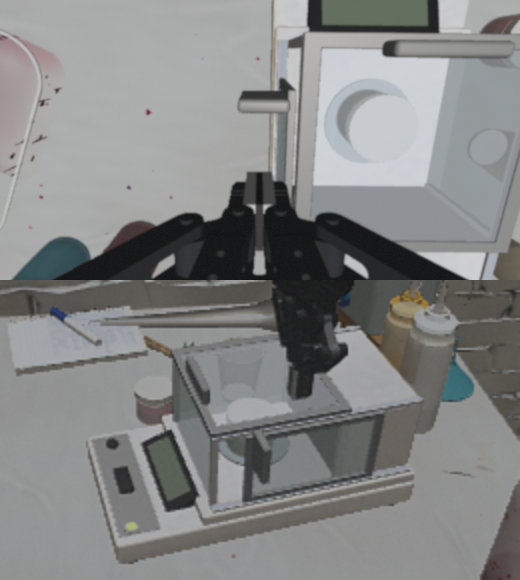

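The roof panel is shut. The side plate is at about (238..288, 97) in the crop, ahead of the fingers and nearly centred on them.

Run:
```python
from h import *
d=load('w2'); c,s=np.cos(np.radians(10)),np.sin(np.radians(10))
for p,z in [((298,157),170),((348,157),170),((322,153),170),((322,160),170),((340,100),167),((360,95),167),((334,150),167)]:
    r=onz(d,p,z)[0]-[644.4,-77.3,219.8]
    print(p,np.round([-c*r[0]-s*r[1],-s*r[0]+c*r[1],-r[2]],1))
```

```text
(298, 157) [ 40.3 -13.3  49.8]
(348, 157) [40.2 19.9 49.8]
(322, 153) [42.9  2.6 49.8]
(322, 160) [38.2  2.7 49.8]
(340, 100) [76.4 14.2 52.8]
(360, 95) [79.4 26.8 52.8]
(334, 150) [44.5 10.7 52.8]
```

drive_tool:
  xyz:
    - [0,-3,20]
    - [0,0,25]
    - [0,0,17]
    - [0,0,10]
    - [0,0,0]
    - [10,0,0]
    - [8,0,0]
    - [6,0,0]
    - [6,0,0]
    - [6,0,0]
    - [6,0,0]
    - [5,0,0]
    - [0,0,0]
  rotation:
    - [0,0,0]
    - [0,0,0]
    - [0,0,0]
    - [0,0,0]
    - [0,0,0]
    - [0,0,0]
    - [0,0,0]
    - [0,0,0]
    - [0,0,0]
    - [0,0,0]
    - [0,0,0]
    - [0,0,0]
    - [0,0,0]

```text
time: 7.9
ee_pos: [598.0, -88.6, 148.2]
orientation: [-0.001, -0.087, 0.996, -0.0]
contact_force: [0.3, -0.0, -0.2]
finger_gap: -0.0
gripper_force: 0.0
```

drive_tool:
  xyz:
    - [3,0,0]
    - [3,0,0]
    - [0,0,0]
  rotation:
    - [0,0,0]
    - [0,0,0]
    - [0,0,0]

```text
time: 8.2
ee_pos: [592.7, -89.4, 148.1]
orientation: [-0.0, -0.087, 0.996, -0.0]
contact_force: [1.3, -0.9, 0.8]
finger_gap: -0.004
gripper_force: 0.1
```

drive_tool:
  xyz:
    - [3,0,0]
    - [2,0,0]
    - [0,0,0]
  rotation:
    - [0,0,0]
    - [0,0,0]
    - [0,0,0]

```text
time: 8.5
ee_pos: [588.8, -90.1, 148.2]
orientation: [0.001, -0.087, 0.996, -0.0]
contact_force: [2.4, 0.7, -3.1]
finger_gap: -0.0
gripper_force: 1.6
```

drive_tool:
  xyz:
    - [2,0,0]
    - [2,0,0]
    - [0,0,0]
  rotation:
    - [0,0,0]
    - [0,0,0]
    - [0,0,0]

```text
time: 8.8
ee_pos: [588.8, -90.0, 148.5]
orientation: [0.004, -0.088, 0.996, -0.0]
contact_force: [11.1, 0.1, -9.0]
finger_gap: 0.002
gripper_force: 5.6
```

Run:
```python
from h import *
d=grab('wrist','w3'); b=grab('side','s3'); print(robot.read_state()['contact_force'])
o=np.vstack([d['img'][60:340,60:580],cv2.resize(b['img'][120:270,220:480],(520,300))]); cv2.imwrite('pics/v3.png',o)
```

```text
[11.49877958  0.10953215 -8.12305995]
```

View pics/v3.png

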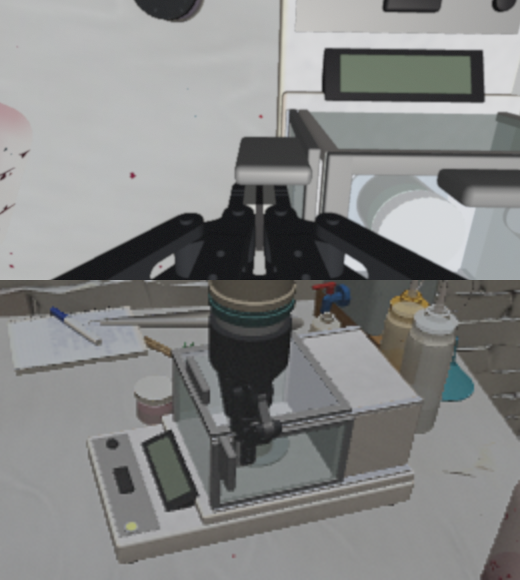

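Both are shut, and the side force rose against the stop. Now I'll back off, lift and go above the tare key.

drive_tool:
  xyz:
    - [-6,0,0]
    - [-6,0,0]
    - [0,0,-25]
    - [0,0,-25]
    - [0,0,-25]
    - [15,25,0]
    - [25,30,0]
    - [30,30,0]
    - [30,22,0]
    - [16,10,0]
    - [0,0,0]
    - [0,0,0]
    - [0,0,0]
  rotation:
    - [0,0,0]
    - [0,0,0]
    - [0,0,0]
    - [0,0,0]
    - [0,0,0]
    - [0,0,0]
    - [0,0,0]
    - [0,0,0]
    - [0,0,0]
    - [0,0,0]
    - [0,0,0]
    - [0,0,0]
    - [0,0,0]

```text
time: 10.2
ee_pos: [462.9, 5.7, 223.5]
orientation: [0.001, -0.087, 0.996, -0.0]
contact_force: [0.5, -0.6, -0.3]
finger_gap: -0.002
gripper_force: 0.0
```

drive_tool:
  xyz:
    - [0,0,30]
    - [0,0,40]
    - [0,0,40]
    - [0,0,25]
    - [0,0,0]
    - [0,0,0]
    - [0,0,0]
  rotation:
    - [0,0,0]
    - [0,0,0]
    - [0,0,0]
    - [0,0,0]
    - [0,0,0]
    - [0,0,0]
    - [0,0,0]

```text
time: 10.9
ee_pos: [463.1, 6.2, 89.4]
orientation: [0.001, -0.087, 0.996, -0.0]
contact_force: [-0.3, 0.1, -0.0]
finger_gap: -0.001
gripper_force: 0.0
```

Run:
```python
from h import *
print(robot.read_state()['ee_pos'])
d=grab('wrist','w4'); b=grab('side','s4'); a=grab('scene','c4')
o=np.vstack([d['img'][60:340,60:580],np.hstack([cv2.resize(b['img'][150:270,240:360],(260,260)),cv2.resize(a['img'][120:270,240:390],(260,260))])]); cv2.imwrite('pics/v4.png',o)
```

```text
[463.09211375   6.19040518  89.44326072]
```

View pics/v4.png

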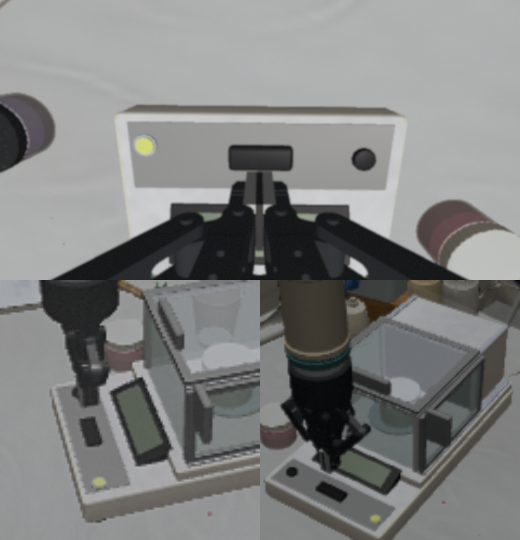

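Fingers are above the deck. The tare key is at about (261,155) in the wrist crop, and both panels look shut.

Run:
```python
from h import *
d=load('w4'); c,s=np.cos(np.radians(10)),np.sin(np.radians(10))
for p,z in [((321,215),50),((321,206),50),((321,226),50),((424,218),50)]:
    w=onz(d,p,z)[0];r=w-[463.1,6.2,89.4]
    print(p,w.round(1),np.round([-c*r[0]-s*r[1],-s*r[0]+c*r[1],-r[2]],1))
```

```text
(321, 215) [459.9   7.5  50. ] [ 2.9  1.9 39.4]
(321, 206) [453.7   6.4  50. ] [ 9.2  1.9 39.4]
(321, 226) [467.7   8.9  50. ] [-5.   1.9 39.4]
(424, 218) [450.1  75.7  50. ] [ 0.8 70.7 39.4]
```

drive_tool:
  xyz:
    - [2,2,15]
    - [0,0,13]
    - [0,0,6]
    - [0,0,0]
  rotation:
    - [0,0,0]
    - [0,0,0]
    - [0,0,0]
    - [0,0,0]

```text
time: 11.45
ee_pos: [459.3, 8.0, 54.2]
orientation: [-0.0, -0.087, 0.996, -0.0]
contact_force: [-0.7, 0.2, -0.1]
finger_gap: -0.0
gripper_force: 0.0
```

drive_tool:
  xyz:
    - [0,0,3]
    - [0,0,2]
    - [0,0,2]
    - [0,0,1]
    - [0,0,0]
    - [0,0,0]
  rotation:
    - [0,0,0]
    - [0,0,0]
    - [0,0,0]
    - [0,0,0]
    - [0,0,0]
    - [0,0,0]

```text
time: 12.05
ee_pos: [459.8, 8.1, 46.5]
orientation: [0.001, -0.087, 0.996, -0.0]
contact_force: [0.5, -0.3, 3.3]
finger_gap: 0.002
gripper_force: 1.7
```

drive_tool:
  xyz:
    - [0,0,1]
    - [0,0,0]
    - [0,0,0]
  rotation:
    - [0,0,0]
    - [0,0,0]
    - [0,0,0]

```text
time: 12.35
ee_pos: [459.8, 8.1, 45.9]
orientation: [0.001, -0.087, 0.996, -0.0]
contact_force: [-1.1, 1.0, 9.1]
finger_gap: -0.002
gripper_force: 5.0
```

drive_tool:
  xyz:
    - [0,0,0]
    - [0,0,-5]
    - [0,0,-10]
    - [0,0,-25]
    - [0,0,-40]
    - [0,0,-40]
    - [0,0,-40]
    - [0,0,0]
    - [0,0,0]
    - [0,0,0]
  rotation:
    - [0,0,0]
    - [0,0,0]
    - [0,0,0]
    - [0,0,0]
    - [0,0,0]
    - [0,0,0]
    - [0,0,0]
    - [0,0,0]
    - [0,0,0]
    - [0,0,0]

```text
time: 13.35
ee_pos: [458.1, 7.9, 204.6]
orientation: [-0.001, -0.087, 0.996, 0.0]
contact_force: [0.1, -0.0, -0.6]
finger_gap: -0.002
gripper_force: 0.0
```

```bash
python3 -c "
from bench import robot
print(robot.finish_job())"
```

```text
the job is handed in; nothing more can be done
None
```

I pushed the roof panel and side door shut against their stops, then pressed the tare key fully down and released it, and handed the job in at about 13 s; no verdict was returned.

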